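# Test the brake lever of the instrument lift

### The job

Before the analyser is moved, test the lift's brake: with the backs of the fingers, not taking hold of anything, press the long lever in towards its bar until it comes up against its stop screw, short of the bar, without forcing it, and keep it there for a good second. Let it spring all the way back, then press the push button on the grey box fully down to confirm the test, and come clear. Keep off both bars and the short lever, and leave everything else on the bench where it stands.

Things in the scene. Friction and masses are not known exactly. Their poses are not given: they have to be found in the camera images.
- long_grip: fixed grip stand with the long lever (140 mm from pivot to ball end; the other stand's lever is 85 mm). Otherwise both stands are alike. Origin on the bench under its foot plate (110 x 200 x 12 mm). Own +x: direction in which the lever is pressed, the lever being on the -x side of the bar; y along the bar, z up. Nothing within 100 mm in front of the lever is higher than 90 mm.
- long_bar: fixed horizontal black rubber bar of that stand, 32 mm thick, 150 mm of rubber (200 mm with its metal ends), along own y; origin at its middle, 40 mm along the stand's +x from the stand's origin and 130 mm above the bench. It rests on two posts at its ends.
- long_lever (a joint): angle of the long lever about its upright pivot (rad). 0: at rest, leaning 0.44 rad out from the bar; grows as it is pressed; 0.44 is parallel to the bar. Its stop screw stops it somewhere from 0.23 to 0.41, different each time, short of the bar. A spring pushes it back to 0 (0.2 N m at 0, rising 0.8 N m per rad; 2 to 5 N at the pressing point).
- long_press (a point): point at mid height on the outer face of the long lever (the face away from the bar), 115 mm from the pivot, 25 mm from the end ball's centre; moves with the lever. Lever: flat aluminium bar 12 mm thick in all, 16 mm high (122 to 138 mm above the bench), 20 mm ball at its end. Site +x: towards the bar, the direction to press at this instant; y: from ball to pivot.
- long_lug (a point): middle of the face, towards the bar, of the lug under the long lever, 60 mm from the pivot and 30 mm below mid height of the lever: this face meets the tip of the stop screw
- long_pivot (a point): pivot of the long lever, at own x 0, y +80 mm of the stand, 130 mm above the bench; same axes as the lever
- long_stop: fixed steel stop screw of that stand, 8 mm thick, lying along the stand's x under the bar, 100 mm above the bench; its origin is the tip, which meets a lug hanging under the lever 60 mm from the pivot; 20 mm knob at its far end
- short_grip: fixed grip stand with the short lever (85 mm from pivot to ball end; the other stand's lever is 140 mm). Otherwise both stands are alike. Origin on the bench under its foot plate (110 x 200 x 12 mm). Own +x: direction in which the lever is pressed, the lever being on the -x side of the bar; y along the bar, z up. Nothing within 100 mm in front of the lever is higher than 90 mm.
- short_bar: fixed horizontal black rubber bar of that stand, 32 mm thick, 150 mm of rubber (200 mm with its metal ends), along own y; origin at its middle, 40 mm along the stand's +x from the stand's origin and 130 mm above the bench. It rests on two posts at its ends.
- short_lever (a joint): angle of the short lever about its upright pivot (rad). 0: at rest, leaning 0.44 rad out from the bar; grows as it is pressed; 0.44 is parallel to the bar. Its stop screw stops it somewhere from 0.23 to 0.41, different each time, short of the bar. A spring pushes it back to 0 (0.2 N m at 0, rising 0.8 N m per rad).
- short_press (a point): point at mid height on the outer face of the short lever (the face away from the bar), 60 mm from the pivot, 25 mm from the end ball's centre; moves with the lever. Lever: flat aluminium bar 12 mm thick in all, 16 mm high (122 to 138 mm above the bench), 20 mm ball at its end. Site +x: towards the bar, the direction to press at this instant; y: from ball to pivot.
- short_lug (a point): middle of the face, towards the bar, of the lug under the short lever, 60 mm from the pivot and 30 mm below mid height of the lever: this face meets the tip of the stop screw
- short_pivot (a point): pivot of the short lever, at own x 0, y +80 mm of the stand, 130 mm above the bench; same axes as the lever
- short_stop: fixed steel stop screw of that stand, 8 mm thick, lying along the stand's x under the bar, 100 mm above the bench; its origin is the tip, which meets a lug hanging under the lever 60 mm from the pivot; 20 mm knob at its far end
- long_inner: black strip, 3 mm thick, along the inner face of the long lever (towards the bar), with the inner half of its end ball; carried by the lever. Touched only by fingers that reach round the lever or take hold of it. Origin at the lever's pivot, axes of the lever.
- ack_box: fixed grey box 85 x 85 x 50 mm with one push button on top; origin under its centre, on the bench
- ack (a joint): travel of the push button: 0 out, 0.006 m fully down; it springs back; 5 N presses it fully down
- ack_top (a point): middle of the top face of the black push button (36 mm across, about 72 mm above the bench, pressed straight down)
- beaker: loose glass beaker, 68 mm wide, 85 mm high; origin at its underside
- reagent: loose amber glass bottle, 64 mm wide, 130 mm high; origin at its underside
- vial: loose small glass vial with black cap, 28 mm wide, 50 mm high; origin at its underside
- driver: loose screwdriver with black handle, lying down
- crucible: loose white ceramic crucible, 32 mm wide, 28 mm high; origin at its underside

How it is judged:
By the outcome, as a careful person would: the job done as asked, in the order asked, and still so for the second after the job is handed in, with the robot touching nothing.
It also fails if it takes over 50 s, if anything falls off the work surface, if the arm or the gripper's body presses on something with over 40 N, if the wrist force passes 120 N, or if a joint passes its speed limit or range.

### The arm

A 6-joint arm with a two-finger parallel gripper is mounted at the origin on the work surface. World frame = base frame: x ahead of the robot, y to its left, z up, the work surface at z = 0. Lengths are in m, angles in rad, forces in N, time in s.
With the tool pointing down it reaches from about 0.425 to 0.95 m from the base axis. Payload 3.5 kg.
Tool frame: the origin (TCP) lies on the centre line of the jaws, within the pads' length; the fingertips stand 14 mm ahead of it and the grasp point (between the pads) lies 5 mm behind it (ctrl.finger_overhang is the distance from the TCP to the fingertips, in m); z points along the fingers, y is the line along which they close (so a half turn about z gives the same grasp; the last joint's range is limited). The gripper opens to 85 mm and grips with 20 to 120 N. Pads are 22 mm wide; open, the fingers measure 114 mm over their backs; the gripper's body (76 mm by 85 mm) begins 54 mm behind the grasp point. The pads swing forward as they close: fully open they stand 13 mm farther back than shut.
Start: joints at [0.976, 0.286, 1.577, -0, 1.279, -0.15], TCP at [0.29, 0.609, 0.245] pointing down, gripper open.
Joint ranges: [-2.77, 2.77], [-0.9, 2.22], [0.21, 2.48], [-1.53, 4.67], [0.24, 2.81], [-2.84, 2.84]. Speed limits (rad/s): [2.79, 2.79, 3.14, 3.14, 3.14, 3.14].

### API

Orientations are given as a unit quaternion [x, y, z, w].
In Python, from plant import ctrl gives the robot as it stands.
- The arm moves only by the tool send_rows, never from a script. Its argument "moves" is text: rows parted by semicolons, each of 7 numbers parted by spaces: the turn, a rotation vector about the tool's x, y, z in units of 360 degrees (1.0 is 360 degrees), then the shift along the tool's x, y, z in units of 20 cm (1.0 is 20 cm), then the gripper's target within -1 to 1 (fully open at 1, half-way at 0, shut at -1). A call has 1 to 12 rows; each row is the pose to reach, as a shift and turn from the pose commanded when the call began, along the tool's axes at that moment, turning the shorter way round; what a row does not reach only later rows make up. A row lasts 1/8 s, in which the tool goes at most 62.5 mm and 10.7 degrees, less where a joint would pass 70% of its speed; a pose out of reach is approached as far as the arm can. A call with a number of a shift or a turn outside -1 to 1 is refused whole. A call with a gripper value outside its range is refused whole. The fingers move at their own pace and stop on an object; "newtons" is the grip in N (left out, the last holds). Time passes only in rows, so rows that repeat a pose let the fingers close. It gives the time, the measured TCP pose, the force, the opening and the grip force at its end, in the units of the state.
- ctrl.get_state(): the state, without advancing time (a new reading comes with each control period).
- ctrl.read_camera(name): name is "side" or "top" or "wrist"; returns a dict with "image" (420x560x3 uint8, red, green, blue), "fovy" (degrees; the focal length in pixels is half the picture's height over the tangent of half this angle, whatever the lens; pixels are square), "cx", "cy" (the principal point, pixels), "distortion" ([k1, k2, p1, p2, k3] as OpenCV has them; the pictures are not rectified), "extrinsics" (4x4, takes a point from camera to world coordinates). Camera axes: x right, y up, looking along -z (the intrinsics and any distortion apply to the point x, -y, -z); pixel columns grow to the right and rows downward; lengths in m; the calibration is good to about 2 mm. A picture is of the moment at which its call begins. There is no depth.
- ctrl.sign_off(): hands the job in; it is judged then, once.
The state is a dict: "time": time; "qpos": joint angles; "dq": joint speeds; "joint_efforts": joint torques, N m; "eef_pos": TCP position; "tcp_rot": TCP orientation; "contact_force": force on the tool from outside, world axes, zero at the start; "wrist_torque": the same for the moment, N m; "opening": opening from 0.0 (shut) to 1.0 (fully open); "finger_force": force on a finger pad.
Only numpy, scipy, OpenCV 4.12 (cv2) and the standard library are available. Lean on these libraries where they do the work, as an engineer would, in place of code of your own. Each camera call takes 0.05 s, during which the arm holds its last target. There are 200 camera calls.

## Working session

There is one attempt and no reset: what is moved stays moved. The work goes in short steps, Python scripts to look and compute and a tool call to move; the robot and the scene stay as the last step left them, time stands still between calls to the robot, and variables do not carry over. Pictures are saved under pics/ and viewed, at most 10 in all, crops included, and the job is handed in when it is done.

Besides the shell and the picture viewer there is one more tool, called in YAML: its name, and indented under it one key for each argument. send_rows: Moves the arm, as the interface text tells. Its arguments: {"type":"object","properties":{"moves":{"type":"string"},"newtons":{"type":"number"}},"required":["moves"]}

```bash
mkdir -p pics; ls; python3 - <<'E'
from plant import ctrl
import cv2
for n in ("top","side"):
    c=ctrl.read_camera(n); cv2.imwrite(f"pics/{n}0.png",cv2.resize(c["image"][:,:,::-1],(800,600),interpolation=cv2.INTER_CUBIC))
    print(n,c["fovy"],c["cx"],c["cy"],c["distortion"],c["extrinsics"])
s=ctrl.get_state();print(s)
E
```

```text
pics
top 53.94470183052086 275.1215521269538 214.03341415291473 [-0.07661025  0.          0.          0.          0.        ] [[-0.0120953   0.99780186 -0.0651548   0.49635482]
 [-0.99987081 -0.01275877 -0.00977648  0.01143362]
 [-0.01058628  0.06502814  0.99782728  0.90769335]
 [ 0.          0.          0.          1.        ]]
side 51.3678963255674 287.7445706720139 206.47214751291432 [-0.12366533  0.          0.          0.          0.        ] [[-0.99315859  0.08150191 -0.08362693  0.47683981]
 [-0.1160786  -0.61104477  0.78303898  0.67777671]
 [ 0.01271937  0.78738918  0.61632499  0.63110181]
 [ 0.          0.          0.          1.        ]]
{'time': 0.1, 'qpos': array([ 9.75983393e-01,  2.87116539e-01,  1.57806464e+00, -9.29667278e-07,
        1.27858954e+00, -1.50002854e-01]), 'dq': array([ 0.00035228, -0.0002138 , -0.00567917,  0.00135444, -0.00084795,
        0.00103144]), 'joint_efforts': array([-3.77653059e-04, -4.07297802e+01, -2.93698543e+01, -1.84579740e-04,
        3.43324326e-03,  3.07841299e-07]), 'eef_pos': array([0.29009249, 0.60884722, 0.24404072]), 'tcp_rot': array([ 2.20575800e-01,  9.75369228e-01, -1.01454276e-03, -3.95839085e-04]), 'contact_force': array([ 0.13328391, -0.83836692, -0.00849312]), 'wrist_torque': array([ 0.02117231,  0.00118825, -0.05750531]), 'finger_force': 0.0, 'opening': 1.0003396090373848}
```

View pics/top0.png

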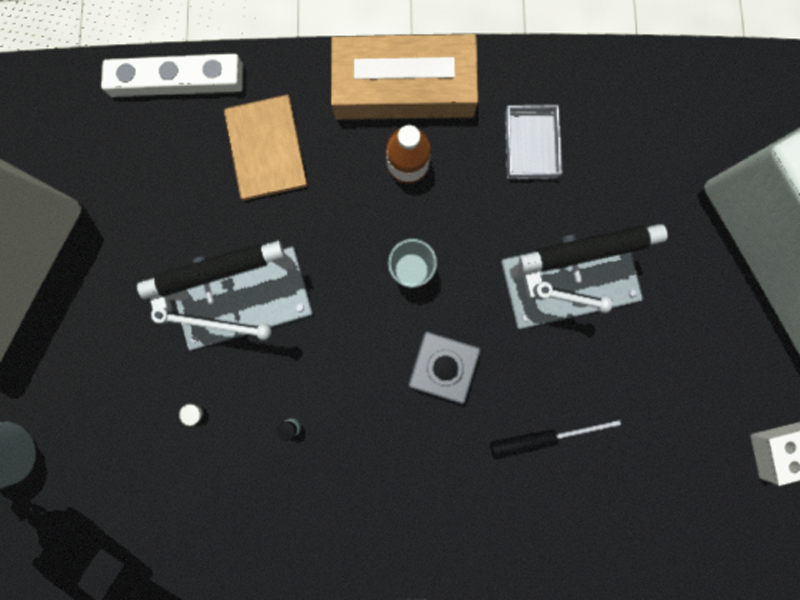

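View pics/side0.png

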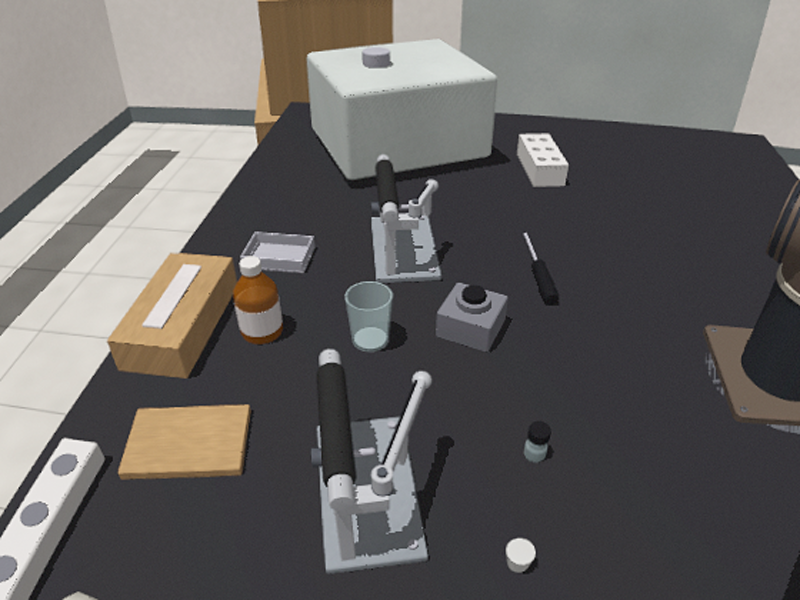

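The top view shows the long lever on the left stand, pivot about (160,315) and ball about (264,332). The button is at (446,368), the crucible at (190,414) and the vial at (290,428). The side view agrees: pivot (382,478), ball (422,380), button (474,294). I'll enlarge both for exact pixels.

```bash
python3 - <<'E'
from plant import ctrl
import cv2,numpy as np
t=ctrl.read_camera("top")["image"];s=ctrl.read_camera("side")["image"]
a=cv2.resize(t[160:260,90:223],(798,600),interpolation=cv2.INTER_CUBIC)
b=cv2.resize(s[230:410,210:350],(467,600),interpolation=cv2.INTER_CUBIC)
a=cv2.resize(a,(0,0),fx=1,fy=1)
cv2.imwrite("pics/ct.png",cv2.convertScaleAbs(a,alpha=1.6)[:,:,::-1]); cv2.imwrite("pics/cs.png",b[:,:,::-1])
E
```

```text
(no output)
```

View pics/ct.png

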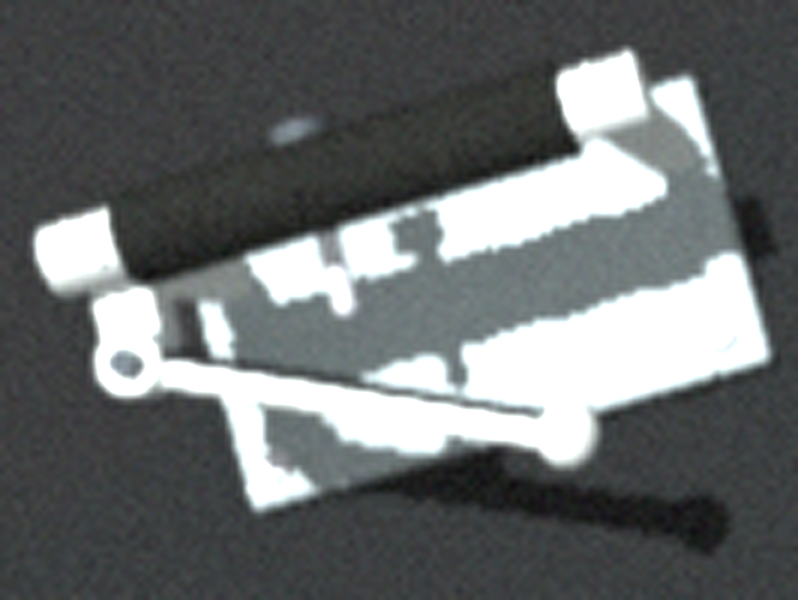

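View pics/cs.png

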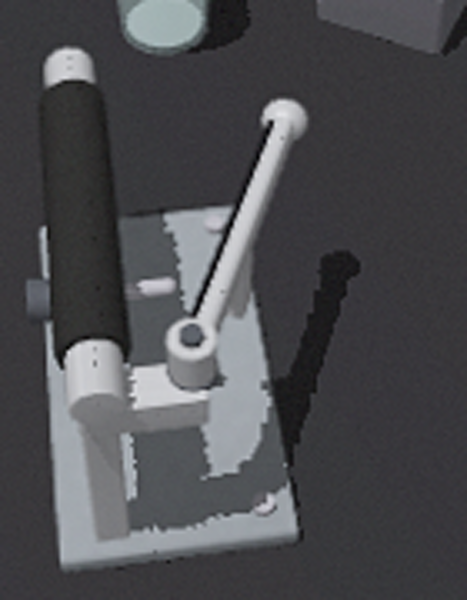

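```bash
cat > h.py <<'E'
from plant import ctrl
import cv2,numpy as np
from scipy.optimize import least_squares
from scipy.spatial.transform import Rotation as R
def proj(c,P):
    T=np.linalg.inv(c["extrinsics"]);P=np.atleast_2d(P)@T[:3,:3].T+T[:3,3]
    f=210/np.tan(np.radians(c["fovy"])/2);K=np.array([[f,0,c["cx"]],[0,f,c["cy"]],[0,0,1.]])
    return cv2.projectPoints(P*[1,-1,-1],np.zeros(3),np.zeros(3),K,np.array(c["distortion"]))[0][:,0]
def stand(p,yaw,loc):
    return R.from_euler('z',yaw).apply(loc)+np.array([p[0],p[1],0])
def onplane(c,uv,z):
    return least_squares(lambda q:proj(c,[q[0],q[1],z])[0]-uv,[.5,0]).x
E
python3 - <<'E'
from h import *
t=ctrl.read_camera("top");s=ctrl.read_camera("side")
tc=lambda u,v:np.array([90+(u+.5)/6-.5,160+(v+.5)/6-.5]); sc=lambda u,v:np.array([210+(u+.5)/3.333-.5,230+(v+.5)/3.333-.5])
ball=[-.140*np.sin(.44),.08-.140*np.cos(.44),.13]
piv=lambda h:[0,.08,h]
obs=[(t,tc(568,434),ball),(s,sc(284,119),ball),(t,tc(127,364),'p'),(s,sc(191,333),'p'),(t,tc(770,357),[-.055,-.1,.012]),(t,tc(258,510),[-.055,.1,.012]),(t,tc(690,78),[.055,-.1,.012])]
def res(q): return np.concatenate([proj(c,stand(q[:2],q[2],piv(q[3]) if l=='p' else l))[0]-uv for c,uv,l in obs])
r=least_squares(res,[.5,.25,.2,.145]);print(r.x,r.fun.reshape(-1,2).round(1))
q=r.x
print("ball",stand(q,q[2],ball),"piv",stand(q,q[2],[0,.08,.13]))
def tri(a,b): return least_squares(lambda P:np.concatenate([proj(t,P)[0]-a,proj(s,P)[0]-b]),[.5,0,.1])
x=tri(tc(568,434),sc(284,119));print("ball tri",x.x,x.fun)
k=lambda u,v:np.array([(u+.5)*.7-.5,(v+.5)*.7-.5])
x=tri(k(446,368),k(474,293));print("btn",x.x,x.fun)
for n,a,z in (("vial",k(290,428),.05),("cruc",k(190,414),.028),("beaker",k(413,262),.085),("boxc",k(446,368),.05)):print(n,onplane(t,a,z))
E
```

```text
[0.56344584 0.25326765 0.28974628 0.14488488] [[ 0.1 -2.2]
 [-2.4  0.2]
 [-0.8 -1.2]
 [-1.   0.5]
 [ 1.5  2.8]
 [ 0.1  4.3]
 [ 0.5  1.6]]
ball [0.51963266 0.19151033 0.13      ] piv [0.54058912 0.32993296 0.13      ]
ball tri [0.51566511 0.19150182 0.13085272] [-0.00905689 -0.16393678  0.13736116  0.01145637]
btn [ 0.46208629 -0.05404611  0.06877723] [ 0.00010258  0.00407777 -0.0042452  -0.00017542]
vial [0.37703123 0.17163629]
cruc [0.39521277 0.32709721]
beaker [ 0.61166321 -0.00902404]
boxc [ 0.46132769 -0.05551165]
```

```bash
python3 - <<'E'
from h import *
t=ctrl.read_camera("top");s=ctrl.read_camera("side")
tc=lambda u,v:np.array([90+(u+.5)/6-.5,160+(v+.5)/6-.5]); sc=lambda u,v:np.array([210+(u+.5)/3.333-.5,230+(v+.5)/3.333-.5])
ball=[-.140*np.sin(.44),.08-.140*np.cos(.44),.13]
obs=[(t,tc(568,434),0),(s,sc(284,119),0),(t,tc(127,364),1),(s,sc(191,333),1),(t,tc(770,357),[-.055,-.1,.012]),(t,tc(258,510),[-.055,.1,.012]),(t,tc(690,78),[.055,-.1,.012])]
def res(q):
  o=[]
  for c,uv,l in obs:
    l=ball if l==0 else [0,.08,q[3]] if l==1 else np.array(l)+[q[4],0,0]
    o.append(proj(c,stand(q[:2],q[2],l))[0]-uv)
  return np.concatenate(o)
r=least_squares(res,[.5,.25,.2,.145,0]);print(r.x,r.fun.reshape(-1,2).round(1))
q=r.x
print("ball",stand(q,q[2],ball),"piv",stand(q,q[2],[0,.08,.13]))
E
```

```text
[0.5605956  0.25198649 0.27352071 0.14467689 0.01023468] [[ 0.4 -0.2]
 [ 0.1  0.1]
 [-0.3 -0.3]
 [ 0.3  0.1]
 [ 0.7  0.4]
 [-1.1  0.6]
 [ 0.4 -1. ]]
ball [0.51578617 0.19094816 0.13      ] piv [0.53898576 0.32901256 0.13      ]
```

```bash
cat >> h.py <<'E'
PIV=np.array([.5390,.3290]);YAW=.2735
def target(theta,gap,z=.125,back=.0145):
    """TCP pose with finger back `gap` short of the lever's press point at lever angle theta"""
    a=YAW-.44+theta;n=np.array([np.cos(a),np.sin(a)]);d=np.array([n[1],-n[0]])
    p=PIV+.115*d-(.006+back+gap)*n
    Y=np.array([n[0],n[1],0]);Z=np.array([0,0,-1.]);X=np.cross(Y,Z)
    return np.r_[p,z],R.from_matrix(np.c_[X,Y,Z])
def units(p0,q0,p,r):
    r0=R.from_quat(q0)
    return np.r_[(r0.inv()*r).as_rotvec()/(2*np.pi),r0.inv().apply(p-p0)/.2].round(4)
def now():
    s=ctrl.get_state();return s["eef_pos"],s["tcp_rot"]
E
python3 - <<'E'
from h import *
p,r=target(0,.05,.22);print(p,units(*now(),p,r))
print(target(0,.05)[0])
E
```

```text
[0.4504158  0.22727444 0.22      ] [-0.      0.      0.2057 -1.5443 -1.3797  0.126 ]
[0.4504158  0.22727444 0.125     ]
```

send_rows:
  moves: "0 0 0.1 -0.8 -0.7 0 -1;0 0 0.1 -0.8 -0.7 0 -1;0 0 0.1 -0.8 -0.7 0 -1;0 0 0.1 -0.8 -0.7 0 -1;0 0 0.1 -0.8 -0.7 0 -1"
  newtons: 20

```text
time: 1.02
eef_pos: [0.3754, 0.4128, 0.2457]
tcp_rot: [0.512, 0.859, 0.0, 0.0]
contact_force: [0.0, 0.4, 0.8]
opening: -0.004
finger_force: 0.0
```

```bash
python3 - <<'E'
from h import *
p,r=target(0,.05,.22);print(units(*now(),p,r),ctrl.get_state()["opening"])
E
```

```text
[ 1.000e-04 -1.000e-04  1.053e-01 -9.947e-01 -1.107e-01  1.281e-01] -0.003747376517586387
```

send_rows:
  moves: "0 0 0.105 -0.99 -0.11 0.12 -1;0 0 0.105 -0.99 -0.11 0.12 -1;0 0 0.105 -0.99 -0.11 0.12 -1;0 0 0.105 -0.99 -0.11 0.12 -1;0 0 0.105 -0.99 -0.11 0.12 -1;0 0 0.105 -0.99 -0.11 0.12 -1;0 0 0.105 -0.99 -0.11 0.12 -1"

```text
time: 1.9
eef_pos: [0.4494, 0.2309, 0.2215]
tcp_rot: [0.761, 0.649, 0.0, -0.0]
contact_force: [-0.2, 0.8, -0.6]
opening: -0.002
finger_force: 0.0
```

```bash
python3 - <<'E'
from h import *
print(units(*now(),*target(0,.03,.125)))
E
```

```text
[ 0.000e+00 -1.000e-04  1.200e-03 -1.780e-02  1.075e-01  4.826e-01]
```

Descend first, then look.

send_rows:
  moves: "0 0 0.001 -0.018 0 0.24 -1;0 0 0.001 -0.018 0 0.482 -1;0 0 0.001 -0.018 0.05 0.482 -1;0 0 0.001 -0.018 0.107 0.482 -1;0 0 0.001 -0.018 0.107 0.482 -1"

```text
time: 2.52
eef_pos: [0.4734, 0.2231, 0.128]
tcp_rot: [0.764, 0.645, 0.003, 0.001]
contact_force: [-0.4, -1.2, 0.7]
opening: 0.0
finger_force: 0.0
```

```bash
python3 - <<'E'
from h import *
s=ctrl.read_camera("side");t=ctrl.read_camera("top")
b=cv2.resize(s["image"][200:380,200:380],(560,560),interpolation=cv2.INTER_CUBIC)
cv2.imwrite("pics/s1.png",b[:,:,::-1])
print(units(*now(),*target(0,.0,.125)),now())
E
```

```text
[ 0.0005 -0.0002 -0.0003  0.0039  0.1406  0.0105] (array([0.47186874, 0.22292766, 0.127004  ]), array([7.64102497e-01, 6.45092399e-01, 1.61085208e-03, 7.59420045e-04]))
```

View pics/s1.png

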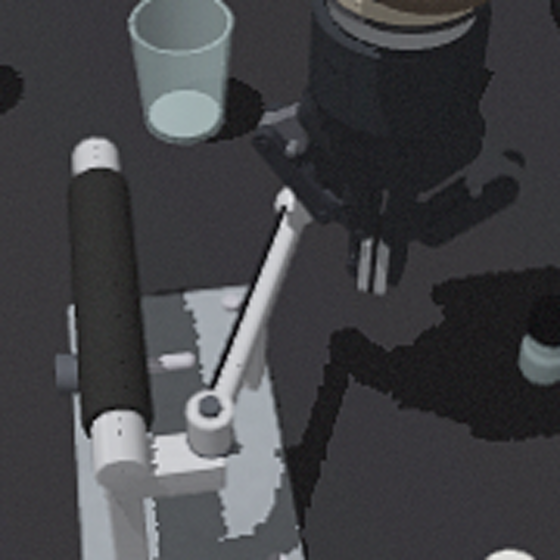

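The fingers stand about 3 cm short of the lever, tips at crop (372,290). The gripper's knuckle on the lever side sticks out to about (255,135)–(310,210), so I'll check its height against the lever and the bar.

```bash
python3 - <<'E'
from h import *
s=ctrl.read_camera("side");p,q=now();Y=R.from_quat(q).apply([0,1,0]);X=R.from_quat(q).apply([1,0,0])
for u,v in ((255,135),(270,160),(290,190),(310,215),(345,215),(372,292),(352,290),(300,100)):
  uv=np.array([200+(u+.5)*180/560-.5,200+(v+.5)*180/560-.5])
  for off in (0,-.011,.011): # side of the finger in tool x
    x=least_squares(lambda a:proj(s,p+X*off+Y*a[0]+[0,0,a[1]])[0]-uv,[0,0]).x
    print((u,v),off,"lat %.3f z %.3f"%(x[0],x[1]+p[2]))
E
```

```text
(255, 135) 0 lat 0.064 z 0.196
(255, 135) -0.011 lat 0.068 z 0.185
(255, 135) 0.011 lat 0.061 z 0.206
(270, 160) 0 lat 0.057 z 0.182
(270, 160) -0.011 lat 0.060 z 0.171
(270, 160) 0.011 lat 0.054 z 0.193
(290, 190) 0 lat 0.047 z 0.164
(290, 190) -0.011 lat 0.049 z 0.153
(290, 190) 0.011 lat 0.044 z 0.176
(310, 215) 0 lat 0.036 z 0.150
(310, 215) -0.011 lat 0.039 z 0.139
(310, 215) 0.011 lat 0.034 z 0.162
(345, 215) 0 lat 0.019 z 0.156
(345, 215) -0.011 lat 0.021 z 0.144
(345, 215) 0.011 lat 0.017 z 0.167
(372, 292) 0 lat 0.002 z 0.105
(372, 292) -0.011 lat 0.004 z 0.092
(372, 292) 0.011 lat 0.001 z 0.118
(352, 290) 0 lat 0.013 z 0.103
(352, 290) -0.011 lat 0.015 z 0.090
(352, 290) 0.011 lat 0.011 z 0.116
(300, 100) 0 lat 0.043 z 0.223
(300, 100) -0.011 lat 0.046 z 0.213
(300, 100) 0.011 lat 0.040 z 0.233
```

send_rows:
  moves: "0 0 0 0.004 0.06 -0.015 -1;0 0 0 0.004 0.115 -0.015 -1;0 0 0 0.004 0.115 -0.015 -1;0 0 0 0.004 0.115 -0.015 -1"

```text
time: 3.18
eef_pos: [0.493, 0.2194, 0.1276]
tcp_rot: [0.764, 0.645, -0.0, -0.0]
contact_force: [0.1, 0.1, 0.5]
opening: -0.003
finger_force: 0.0
```

```bash
python3 - <<'E'
from h import *
print(now(),ctrl.get_state()["contact_force"])
for th in (0,.05,.1,.15,.2):print(th,units(*now(),*target(th,0,.130)))
E
```

```text
(array([0.49302624, 0.2194138 , 0.12764526]), array([ 7.64139606e-01,  6.45050767e-01, -3.54579740e-04, -2.13315954e-04])) [0.07222432 0.08900437 0.52823739]
0 [-0.0001  0.     -0.0003  0.0035  0.0334 -0.0118]
0.05 [-0.0001  0.     -0.0083 -0.0008  0.0622 -0.0118]
0.1 [-0.0001  0.     -0.0163 -0.0037  0.0913 -0.0118]
0.15 [-1.000e-04  0.000e+00 -2.420e-02 -5.200e-03  1.205e-01 -1.190e-02]
0.2 [-1.000e-04  0.000e+00 -3.220e-02 -5.100e-03  1.497e-01 -1.190e-02]
```

send_rows:
  moves: "0 0 0 0.003 0.03 -0.012 -1;0 0 -0.008 -0.001 0.06 -0.012 -1;0 0 -0.016 -0.004 0.09 -0.012 -1;0 0 -0.024 -0.005 0.12 -0.012 -1;0 0 -0.024 -0.005 0.12 -0.012 -1"

```text
time: 3.8
eef_pos: [0.5164, 0.2145, 0.1303]
tcp_rot: [0.714, 0.701, -0.001, -0.001]
contact_force: [-1.6, -0.3, 2.8]
opening: 0.0
finger_force: 1.3
```

```bash
python3 - <<'E'
from h import *
s=ctrl.read_camera("side");t=ctrl.read_camera("top")
b=cv2.resize(s["image"][200:380,200:380],(560,560),interpolation=cv2.INTER_CUBIC)
cv2.imwrite("pics/s2.png",b[:,:,::-1])
print(now(),ctrl.get_state()["contact_force"])
for th in (.15,.2,.23,.25,.3,.35,.4):print(th,units(*now(),*target(th,0,.130)))
E
```

```text
(array([0.51621653, 0.2145454 , 0.13033203]), array([ 7.13521765e-01,  7.00632835e-01, -4.78822641e-04, -3.03563978e-04])) [-2.49790119 -0.76233873  1.65062362]
0.15 [-0.0002  0.     -0.0003 -0.0009  0.002   0.0017]
0.2 [-0.0002  0.     -0.0082 -0.0053  0.0308  0.0016]
0.23 [-0.0002  0.     -0.013  -0.0072  0.0483  0.0016]
0.25 [-0.0002  0.     -0.0162 -0.0082  0.0599  0.0016]
0.3 [-0.0002  0.     -0.0241 -0.0096  0.0891  0.0016]
0.35 [-0.0002  0.     -0.0321 -0.0096  0.1183  0.0015]
0.4 [-0.0002  0.     -0.0401 -0.0082  0.1474  0.0015]
```

View pics/s2.png

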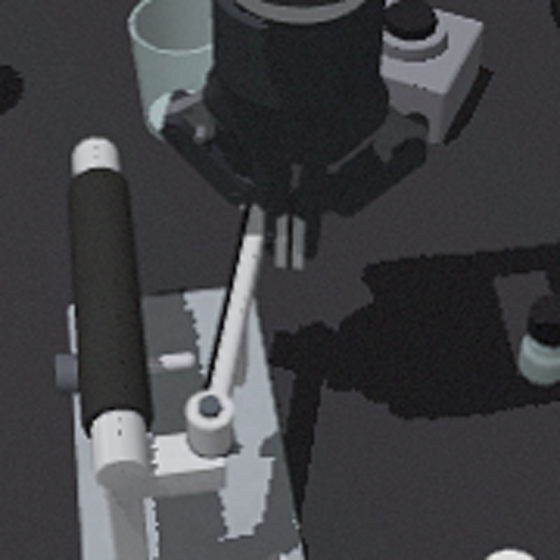

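The lever is moving with the finger back pressing just short of the ball; force is about 2.6 N, as the spring should give. I'll go on to 0.22, then in small steps.

send_rows:
  moves: "0 0 -0.008 -0.005 0.030 0.001 -1;0 0 -0.011 -0.006 0.042 0.001 -1;0 0 -0.011 -0.006 0.042 0.001 -1"

```text
time: 4.28
eef_pos: [0.5248, 0.2133, 0.1301]
tcp_rot: [0.689, 0.725, -0.0, -0.0]
contact_force: [-2.8, 0.3, 3.5]
opening: 0.001
finger_force: 1.5
```

```bash
python3 - <<'E'
from h import *
print(now(),ctrl.get_state()["contact_force"],ctrl.get_state()["wrist_torque"])
for th in (.22,.25,.3,.35,.4):print(th,units(*now(),*target(th,0,.130)))
E
```

```text
(array([0.52479601, 0.21327716, 0.1301282 ]), array([ 6.88864093e-01,  7.24890476e-01, -1.54044293e-04, -1.88190695e-04])) [-2.77069195  0.32808084  3.45872494] [0.01187497 0.45798843 0.01720395]
0.22 [-0.0001 -0.     -0.0004 -0.001  -0.0006  0.0006]
0.25 [-0.0001 -0.     -0.0052 -0.0038  0.0167  0.0006]
0.3 [-0.0001 -0.     -0.0131 -0.0072  0.0457  0.0006]
0.35 [-0.0001 -0.     -0.0211 -0.0093  0.0748  0.0006]
0.4 [-1.00e-04 -0.00e+00 -2.91e-02 -9.80e-03  1.04e-01  6.00e-04]
```

```bash
python3 - <<'E'
from h import *
s=ctrl.read_camera("side");t=ctrl.read_camera("top")
a=np.array([90+345.5/6-.5,160+311/6-.5]);b=np.array([200+193.5*180/560-.5,200+360.5*180/560-.5])
x=least_squares(lambda P:np.concatenate([proj(t,P)[0]-a,proj(s,P)[0]-b]),[.5,.2,.1]);
O=PIV-R.from_euler('z',YAW).apply([0,.08,0])[:2]
for P in (x.x,np.r_[onplane(t,a,.1),.1],np.r_[onplane(s,b,.1),.1]):
  l=R.from_euler('z',-YAW).apply(np.r_[P[:2]-O,P[2]]);print(l,[ (e,round(.44-np.arcsin((e-l[0])/.06),3)) for e in (.004,.006,.008)])
print(ctrl.get_state()["contact_force"])
E
```

```text
[0.00226849 0.02113742 0.1009182 ] [(0.004, np.float64(0.411)), (0.006, np.float64(0.378)), (0.008, np.float64(0.344))]
[0.00296669 0.02130523 0.1       ] [(0.004, np.float64(0.423)), (0.006, np.float64(0.389)), (0.008, np.float64(0.356))]
[0.00190267 0.02051505 0.1       ] [(0.004, np.float64(0.405)), (0.006, np.float64(0.372)), (0.008, np.float64(0.338))]
[-3.16855609  0.25607911  1.94020591]
```

send_rows:
  moves: "0 0 -0.0032 -0.0025 0.011 0 -1;0 0 -0.0064 -0.0045 0.022 0 -1;0 0 -0.0096 -0.006 0.034 0 -1;0 0 -0.0125 -0.007 0.045 0 -1;0 0 -0.0125 -0.007 0.045 0 -1"

```text
time: 5.0
eef_pos: [0.5341, 0.2124, 0.13]
tcp_rot: [0.66, 0.752, 0.0, -0.0]
contact_force: [-3.7, 1.7, 1.9]
opening: 0.001
finger_force: 1.7
```

```bash
python3 - <<'E'
from h import *
print(ctrl.get_state()["contact_force"],ctrl.get_state()["wrist_torque"])
for th in (.3,.31,.33,.35,.4):print(th,units(*now(),*target(th,0,.130)))
E
```

```text
[-3.7411067   1.69403495  1.87200004] [0.17226593 0.53434704 0.00626284]
0.3 [-0.     -0.     -0.0005 -0.0002 -0.0008  0.0002]
0.31 [-0.     -0.     -0.0021 -0.0012  0.005   0.0002]
0.33 [-0.     -0.     -0.0053 -0.0029  0.0165  0.0002]
0.35 [-0.     -0.     -0.0085 -0.0045  0.0281  0.0002]
0.4 [-0.     -0.     -0.0164 -0.0074  0.0571  0.0002]
```

send_rows:
  moves: "0 0 -0.0021 -0.0012 0.005 0 -1;0 0 -0.0037 -0.002 0.011 0 -1;0 0 -0.0037 -0.002 0.011 0 -1"

```text
time: 5.38
eef_pos: [0.5363, 0.2122, 0.13]
tcp_rot: [0.651, 0.759, -0.0, -0.0]
contact_force: [-3.0, 1.2, 1.2]
opening: -0.003
finger_force: 1.8
```

send_rows:
  moves: "0 0 -0.0016 -0.0008 0.0058 0 -1;0 0 -0.0016 -0.0008 0.0058 0 -1"

```text
time: 5.62
eef_pos: [0.5375, 0.2121, 0.1301]
tcp_rot: [0.647, 0.762, -0.0, -0.0]
contact_force: [-4.2, 0.6, 1.3]
opening: 0.001
finger_force: 1.8
```

send_rows:
  moves: "0 0 -0.0016 -0.0008 0.0058 0 -1;0 0 -0.0016 -0.0008 0.0058 0 -1"

```text
time: 5.88
eef_pos: [0.5387, 0.2121, 0.1301]
tcp_rot: [0.643, 0.766, -0.0, 0.0]
contact_force: [-3.4, 0.8, 0.5]
opening: 0.001
finger_force: 1.8
```

send_rows:
  moves: "0 0 -0.0016 -0.0008 0.0058 0 -1;0 0 -0.0016 -0.0008 0.0058 0 -1"

```text
time: 6.12
eef_pos: [0.5399, 0.2122, 0.1301]
tcp_rot: [0.639, 0.769, -0.0, 0.0]
contact_force: [-4.0, 1.1, 1.1]
opening: 0.005
finger_force: 1.9
```

send_rows:
  moves: "0 0 -0.0016 -0.0008 0.0058 0 -1;0 0 -0.0016 -0.0008 0.0058 0 -1"

```text
time: 6.38
eef_pos: [0.541, 0.2122, 0.1301]
tcp_rot: [0.635, 0.772, -0.0, 0.0]
contact_force: [-2.7, -0.6, 1.2]
opening: -0.001
finger_force: 1.9
```

send_rows:
  moves: "0 0 -0.0016 -0.0008 0.0058 0 -1;0 0 -0.0016 -0.0008 0.0058 0 -1"

```text
time: 6.62
eef_pos: [0.542, 0.2121, 0.1301]
tcp_rot: [0.632, 0.775, -0.0, -0.0]
contact_force: [-4.9, 0.1, 2.4]
opening: -0.003
finger_force: 2.5
```

send_rows:
  moves: "0 0 0 0 0.003 0 -1;0 0 0 0 0.003 0 -1"

```text
time: 6.88
eef_pos: [0.5423, 0.2122, 0.1301]
tcp_rot: [0.632, 0.775, -0.001, -0.0]
contact_force: [-6.2, -1.4, 2.4]
opening: 0.001
finger_force: 3.0
```

send_rows:
  moves: "0 0 0 0 0.002 0 -1;0 0 0 0 0.002 0 -1;0 0 0 0 0.002 0 -1;0 0 0 0 0.002 0 -1;0 0 0 0 0.002 0 -1;0 0 0 0 0.002 0 -1;0 0 0 0 0.002 0 -1;0 0 0 0 0.002 0 -1;0 0 0 0 0.002 0 -1;0 0 0 0 0.002 0 -1;0 0 0 0 0.002 0 -1;0 0 0 0 0.002 0 -1"

```text
time: 8.38
eef_pos: [0.5424, 0.2122, 0.13]
tcp_rot: [0.632, 0.775, -0.001, -0.001]
contact_force: [-6.5, -1.4, 3.1]
opening: -0.002
finger_force: 3.4
```

```bash
python3 - <<'E'
from h import *
s=ctrl.read_camera("side")
b=cv2.resize(s["image"][200:380,200:340],(622,600)if 0 else (467,600),interpolation=cv2.INTER_CUBIC)
cv2.imwrite("pics/s3.png",b[:,:,::-1])
print(ctrl.get_state()["contact_force"],now())
for th,g in ((.3,.0),(.2,0),(.1,0),(0,0),(0,.02),(0,.05)):print(th,g,units(*now(),*target(th,g,.130)))
E
```

```text
[-7.03970729 -1.50970443  3.58682875] (array([0.54242201, 0.21223532, 0.13003548]), array([ 6.31530495e-01,  7.75350121e-01, -1.06239176e-03, -5.42957044e-04]))
0.3 0.0 [-0.0004  0.0001  0.0112  0.0088 -0.0412  0.0003]
0.2 0 [-0.0004  0.0001  0.0271  0.0259 -0.0971  0.0004]
0.1 0 [-4.000e-04  1.000e-04  4.300e-02  4.840e-02 -1.509e-01  5.000e-04]
0 0 [-4.000e-04  1.000e-04  5.890e-02  7.630e-02 -2.022e-01  6.000e-04]
0 0.02 [-4.000e-04  1.000e-04  5.890e-02  1.124e-01 -2.955e-01  8.000e-04]
0 0.05 [-4.000e-04  1.000e-04  5.890e-02  1.667e-01 -4.353e-01  1.100e-03]
```

View pics/s3.png

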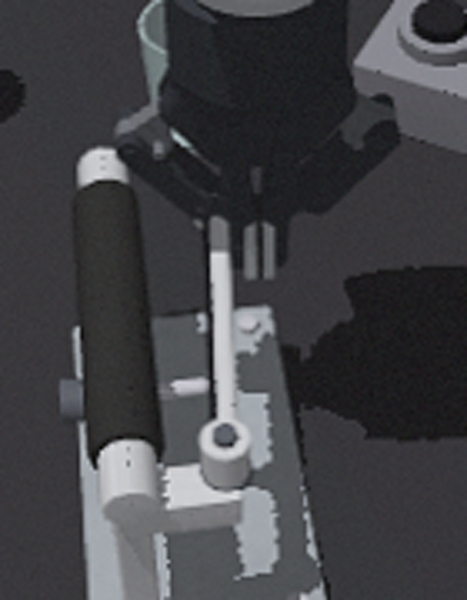

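The picture shows the lever nearly parallel to the bar and clear of it, with the screw tip (205,385) at the lug. It has been held there for over 1.5 s at about 7 N. I'll let it back under control.

send_rows:
  moves: "0 0 0.011 0.009 -0.042 0 -1;0 0 0.027 0.026 -0.098 0 -1;0 0 0.043 0.048 -0.152 0 -1;0 0 0.059 0.076 -0.203 0 -1;0 0 0.059 0.112 -0.296 0 -1;0 0 0.059 0.167 -0.436 0 -1;0 0 0.059 0.167 -0.436 -0.25 -1;0 0 0.059 0.167 -0.436 -0.5 -1;0 0 0.059 0.167 -0.436 -0.5 -1"

```text
time: 9.55
eef_pos: [0.4552, 0.2286, 0.2365]
tcp_rot: [0.764, 0.646, 0.007, 0.004]
contact_force: [0.1, 1.1, 0.2]
opening: -0.002
finger_force: 0.0
```

```bash
python3 - <<'E'
from h import *
s=ctrl.read_camera("side")
b=cv2.resize(s["image"][180:380,200:380],(540,600),interpolation=cv2.INTER_CUBIC)
cv2.imwrite("pics/s4.png",b[:,:,::-1])
p,q=now();print(p,ctrl.get_state()["contact_force"])
print(units(p,q,np.array([.462,-.0545,.125]),R.from_quat(q)))
E
```

```text
[0.45353562 0.22810553 0.2333635 ] [ 1.4787916  -0.12264346  0.26233178]
[ 0.      0.      0.     -1.3883  0.2721  0.5391]
```

View pics/s4.png

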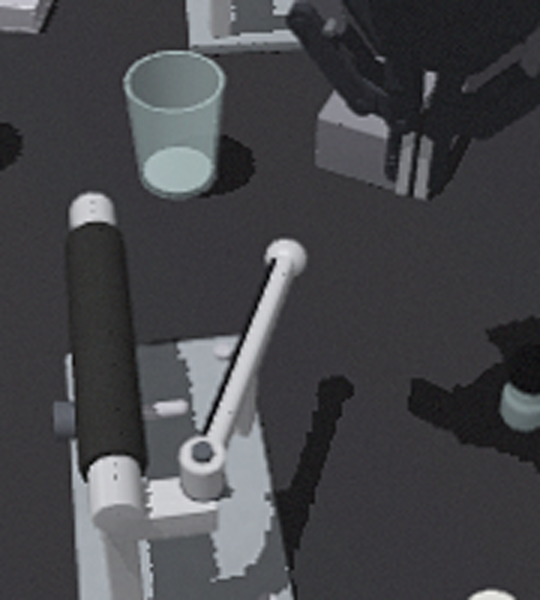

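The lever is back at its rest angle, ball at (287,256), and the fingers are clear. Next, the button.

send_rows:
  moves: "0 0 0 -0.3 0.05 0 -1;0 0 0 -0.6 0.1 0 -1;0 0 0 -0.9 0.18 0 -1;0 0 0 -0.9 0.18 0 -1"

```text
time: 10.1
eef_pos: [0.4569, 0.0403, 0.2288]
tcp_rot: [0.766, 0.643, -0.0, 0.0]
contact_force: [0.4, -0.7, 0.1]
opening: -0.001
finger_force: 0.0
```

```bash
python3 - <<'E'
from h import *
p,q=now();print(p,units(p,q,np.array([.462,-.0545,.11]),R.from_quat(q)))
E
```

```text
[0.45686713 0.04029528 0.2287956 ] [ 0.      0.      0.     -0.4618  0.1073  0.5944]
```

send_rows:
  moves: "0 0 0 -0.25 0.06 0 -1;0 0 0 -0.462 0.107 0.05 -1;0 0 0 -0.462 0.107 0.3 -1;0 0 0 -0.462 0.107 0.55 -1;0 0 0 -0.462 0.107 0.55 -1;0 0 0 -0.462 0.107 0.55 -1"

```text
time: 10.85
eef_pos: [0.4633, -0.0503, 0.1212]
tcp_rot: [0.763, 0.646, 0.001, 0.001]
contact_force: [0.4, 0.0, 1.3]
opening: 0.002
finger_force: 0.0
```

```bash
python3 - <<'E'
from h import *
s=ctrl.read_camera("side");t=ctrl.read_camera("top")
i=np.vstack([cv2.resize(c["image"][a:a+100,b:b+200],(600,300),interpolation=cv2.INTER_CUBIC) for c,a,b in((s,140,230),(t,210,220))])
cv2.imwrite("pics/b.png",i[:,:,::-1]);print(now())
E
```

```text
(array([ 0.46417116, -0.05070565,  0.12260627]), array([0.76338349, 0.64594072, 0.00129548, 0.00213432]))
```

View pics/b.png

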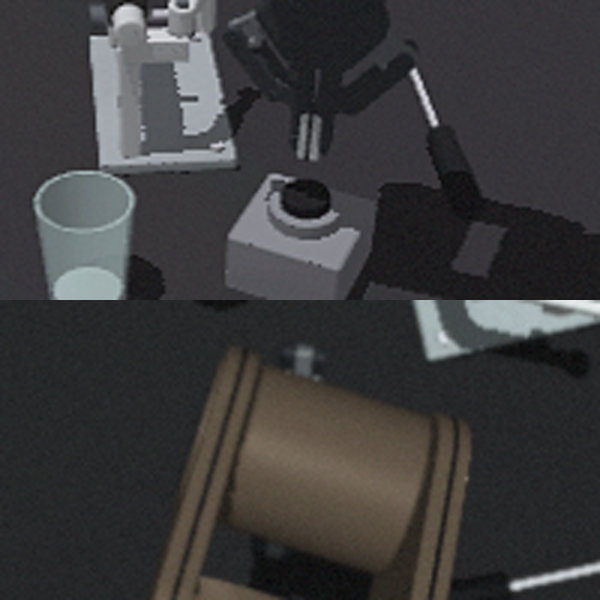

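The fingers are over the button (side crop: tips (309,158), button (305,195)).

send_rows:
  moves: "0 0 0 -0.015 0 0.08 -1;0 0 0 -0.015 0 0.15 -1;0 0 0 -0.015 0 0.15 -1;0 0 0 -0.015 0 0.15 -1"

```text
time: 11.45
eef_pos: [0.4617, -0.0535, 0.09]
tcp_rot: [0.764, 0.646, -0.0, -0.0]
contact_force: [0.1, -0.6, 0.8]
opening: -0.006
finger_force: 0.0
```

send_rows:
  moves: "0 0 0 0 0 0.02 -1;0 0 0 0 0 0.035 -1;0 0 0 0 0 0.035 -1;0 0 0 0 0 0.035 -1"

```text
time: 11.95
eef_pos: [0.4623, -0.0537, 0.0837]
tcp_rot: [0.764, 0.646, 0.0, 0.001]
contact_force: [-0.0, 1.0, 1.9]
opening: -0.001
finger_force: 1.3
```

send_rows:
  moves: "0 0 0 0 0 0.01 -1;0 0 0 0 0 0.02 -1;0 0 0 0 0 0.02 -1;0 0 0 0 0 0.02 -1"

```text
time: 12.45
eef_pos: [0.4623, -0.0537, 0.08]
tcp_rot: [0.764, 0.646, 0.0, 0.0]
contact_force: [-1.9, -0.3, 7.4]
opening: 0.002
finger_force: 3.8
```

send_rows:
  moves: "0 0 0 0 0 0.006 -1;0 0 0 0 0 0.006 -1;0 0 0 0 0 0.006 -1;0 0 0 0 0 0.006 -1"

```text
time: 12.95
eef_pos: [0.4624, -0.0537, 0.0798]
tcp_rot: [0.764, 0.646, -0.0, 0.0]
contact_force: [-4.7, 1.7, 14.4]
opening: -0.004
finger_force: 7.2
```

The button has bottomed: 14 N with no further travel. I'll come clear.

send_rows:
  moves: "0 0 0 0 0 -0.05 -1;0 0 0 0 0 -0.2 -1;0 0 0 0 0 -0.45 -1;0 0 0 0 0 -0.7 -1;0 0 0 0 0 -0.7 -1;0 0 0 0 0 -0.7 -1;0 0 0 0 0 -0.7 -1"

```text
time: 13.82
eef_pos: [0.4604, -0.053, 0.2155]
tcp_rot: [0.764, 0.646, -0.001, -0.002]
contact_force: [-0.3, 0.0, -0.1]
opening: 0.001
finger_force: 0.0
```

```bash
python3 - <<'E'
from h import *
s=ctrl.read_camera("side")
cv2.imwrite("pics/end.png",s["image"][:,:,::-1]);print(now(),ctrl.get_state()["contact_force"])
E
```

```text
(array([ 0.46057812, -0.05307887,  0.21564436]), array([ 0.76364571,  0.64563166, -0.00114771, -0.00191715])) [-0.29080112  0.03812125 -0.71074742]
```

View pics/end.png

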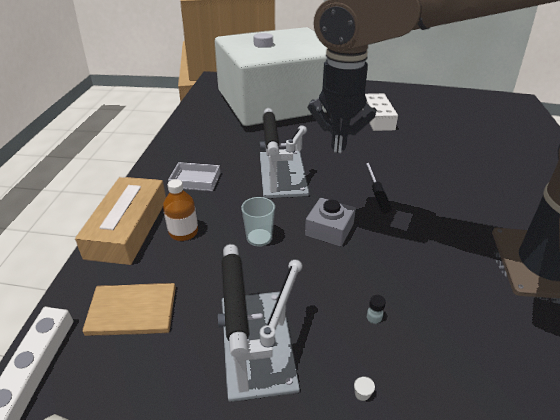

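The long lever is back at rest, ball at (295,267). The button is out again at (332,206), everything else stands where it was, and the arm is clear.

```bash
python3 -c "
from plant import ctrl
print(ctrl.sign_off())"
```

```text
the job is handed in; nothing more can be done
None
```

The brake test is done and handed in: I pressed the long lever to its stop (about 0.37 rad, 7 N), held it over 1.5 s, let it spring back, pressed the button fully down, and moved clear, with nothing else on the bench disturbed.

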